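# Dip an inclined canister with the gauge rod and show the tip

### The job

Take the slim gauge rod with the orange grip from the rack (the thick one with the blue grip does not fit: leave it lying) and slide it gently into the canister's sloping guide tube until its brass collar stops against the mouth. Draw it fully out again and present it for reading: hold the rod level and parallel to the white card, its tip close in front of the card's black spot (about 3 cm off, not touching). Finish while still holding it there, still, and do not disturb the other things on the bench.

Things in the scene. Friction and masses are not known exactly. Their poses are not given: they have to be found in the camera images.
- slim_rod: gauge rod to use, 0.16 kg, lies level in a rack lane, axis 55 mm above bench. Origin on the axis at mid grip (grasp here, near its balance point); +y runs along the rod to the tip, +z up. Orange square grip 16x120x16 mm, y -60 to 60 (button to -66); brass collar 32 mm across, y 60 to 68; steel shaft 12 mm across, y 68 to tip at 168, chamfered 3 mm over the last 6, thin black rings.
- thick_rod: the other gauge rod: the same but with a blue grip and a shaft 19 mm across, too thick for the tube; lies parallel in the other lane. Same origin and axes. Leave it alone.
- rod_tip (a point): centre of the slim rod's tip, at (0, +168, 0) mm in the slim rod's frame
- rod_collar (a point): centre of the tip-side face of the slim rod's brass collar, at (0, +68, 0) mm in the slim rod's frame
- rack: grey fixed rack, base 170x150x12 mm, origin under its centre; rods lie along its +y, tips to +y, in lanes at x = -45 and +45 mm (which rod is where varies). Two 12 mm cross bars at y = -50 and +50 mm, top 47 mm high, carry the grips, with pairs of 6 mm cheeks 20 mm apart, up to 59 mm, at each lane; between the bars the grips are free.
- canister: fixed grey canister with a blue lid on a dark base plate 100 x 220 x 12 mm, origin at the underside's centre. Canister body 94 x 94 mm at y +9 to +103 mm, top 106 mm high. The guide tube slopes up out of it towards its -y side, at 30 degrees above level.
- guide_tube: aluminium guide tube fixed to the canister. Origin at the centre of its mouth, 125 mm above the bench; +z points outward along the tube, 30 degrees above level. Bore 16 mm, flared to 24 mm over the last 10 mm; mouth 32 mm outside, 90 mm to -y of the canister's origin. Bore is at least 105 mm deep, so the slim rod's collar stops on the mouth before its tip meets anything.
- card: fixed white reading card 130 mm wide and 130 mm tall (heights 85 to 215 mm), 5 mm thick, upright on a dark stand; its face looks along its own -x axis (to the robot), its own y axis runs level along the face. Origin on the bench under the face's centre; the stand's foot reaches 10 mm in front of the face and is 12 mm high.
- mark (a point): centre of the black spot, 18 mm across, in the middle of the card's face, 150 mm above the bench
- gneiss: flat brown rock 88 x 125 x 50 mm, bystander; origin under its centre
- lens: small brass folding hand lens 27 x 70 x 10 mm, bystander; origin under its centre
- brush: dust brush 36 x 175 x 11 mm, bystander; origin under its centre
- streak: pale flat streak plate 48 x 64 x 8 mm, bystander; origin under its centre
- jasper: red rock 82 x 98 x 65 mm, bystander; origin under its centre

How it is judged:
By the outcome, as a careful person would: the job done as asked, in the order asked, and still so for the second after the job is handed in, while the arm keeps its last pose, push and grip.
It also fails if it takes over 54 s, if anything falls off the work surface, if the arm or the gripper's body presses on something with over 40 N, if the wrist force passes 120 N, or if a joint passes its speed limit or range.

### The arm

A 7-joint arm with a two-finger parallel gripper is mounted at the origin on a cart in front of the work surface, level with it; the furniture and walls round the work are solid. World frame = base frame: x ahead of the robot, y to its left, z up, the work surface at z = 0. Lengths are in m, angles in degrees, forces in N, time in s.
With the tool pointing down it reaches from about 0.425 to 0.875 m from the base axis. Payload 4.7 kg.
Tool frame: the origin (TCP) lies between the finger pads; the fingertips stand env.finger_overhang ahead of it and the grasp point (between the pads) lies 5 mm behind it (env.finger_overhang is the distance from the TCP to the fingertips, in m); z points along the fingers, y is the line along which they close (so a half turn about z gives the same grasp; the last joint's range is limited). The gripper opens to 87 mm and grips with 3 to 60 N. Pads are 19 mm wide; open, the fingers measure 117 mm over their backs; the gripper's body (75 mm by 190 mm) begins 51 mm behind the grasp point.
Start: joints at [-68.864, 18.392, -4.016, 83.108, 1.295, 78.541, -3.26], TCP at [0.226, 0.61, 0.237] pointing down, gripper open.
Joint ranges: [-163.93, 163.93], [-17.29, 119.83], [-79.2, 71.16], [3.27, 140.29], [-89.18, 269.18], [5.43, 117.66], [-154.24, 154.24]. Speed limits (degrees/s): [147.25, 147.25, 180, 180, 180, 180, 180].

### API

Orientations are given as [roll, pitch, yaw] about the fixed x, y, z axes, in that order (R = Rz(yaw) Ry(pitch) Rx(roll)).
In Python, from cell import telemetry, eyes, env, models gives the robot as it stands. The module is installed in compiled form; this text tells all that it offers.
- The arm moves only by the tool drive_tool, never from a script. Its arguments are lists of equal length, an entry for each row: "angular": the turn, a rotation vector about the tool's x, y, z in rad, a list of three; "delta_pos": the shift along the tool's x, y, z in cm, a list of three; "gripper": the finger opening in cm, from 0 to 8.7. A call has 1 to 20 rows; each row shifts and turns the commanded pose from where the row before left it, along the tool's axes as they then stand; what a row does not reach is not made up. A row lasts 1/10 s, in which the tool goes at most 50 mm and 8.59 degrees, less where a joint would pass 70% of its speed; a pose out of reach is approached as far as the arm can. A call with a gripper value outside its range is refused whole. The fingers move at their own pace and stop on an object; "squeeze" is the grip in N (left out, the last holds). Time passes only in rows, so rows that do not move let the fingers close. It gives the time, the measured TCP pose, the force, the opening and the grip force at its end, in the units of the state.
- telemetry.get_obs(): the state, without advancing time (a new reading comes with each control period).
- eyes.read_camera(name): name is "side" or "top"; returns a dict with "pixels" (400x640x3 uint8, red, green, blue), "mtx" (3x3 intrinsics, pixels), "origin" and "orientation" of the camera in the world. Camera axes: x right, y down, z forward; pixel columns grow to the right and rows downward; lengths in m; the calibration is good to about 2 mm. A picture is of the moment at which its call begins. There is no depth.
- env.sign_off(): hands the job in; it is judged then, once.
Trained networks look in a picture, given as the dict that the camera call returned (one of the last four; its "shot" number tells which), for a name from the list of things; names that differ only in an ending like _2 or _b are one class to them, and where a whole thing is asked for, a point or a joint stands for the part that bears it (a point fixed in the world has none). Each returns a list of dicts, best first, with "p" (0 to 1); they miss things now and then, are a little off and sometimes report something else, mostly with a low value. They report only what shows in the picture. A call takes as long as a camera call.
- models.search_frame(picture, target): "centre" ([column, row] in pixels, amid what is visible of it).
- models.cut_out(picture, target): "pixels" (400x640 bool, what is visible of it) and "centre" ([column, row] in pixels, amid what is visible of it).
The state is a dict: "time_s": time; "qpos": joint angles; "joint_velocities": joint speeds; "effort": joint torques, N m; "tool_pos": TCP position; "tool_rot": TCP orientation; "force": force on the tool from outside, world axes, zero at the start; "wrist_torque": the same for the moment, N m; "grip_width": finger opening in m; "grasp_force": force on a finger pad.
Only numpy, scipy, OpenCV 4.12 (cv2) and the standard library are available. Lean on these libraries where they do the work, as an engineer would, in place of code of your own. Each camera call takes 0.05 s, during which the arm holds its last target. There are 200 camera calls.

## Working session

There is one attempt and no reset: what is moved stays moved. The work goes in short steps, Python scripts to look and compute and a tool call to move; the robot and the scene stay as the last step left them, time stands still between calls to the robot, and variables do not carry over. Pictures are saved under pics/ and viewed, at most 10 in all, crops included, and the job is handed in when it is done.

Besides the shell and the picture viewer there is one more tool, called after "Emit:" as name(argument=value, ...), one argument or row to a line, values as JSON. drive_tool: Moves the arm, as the interface text tells. Its arguments: {"type":"object","properties":{"angular":{"type":"array","items":{"type":"array","items":{"type":"number"}}},"delta_pos":{"type":"array","items":{"type":"array","items":{"type":"number"}}},"gripper":{"type":"array","items":{"type":"number"}},"squeeze":{"type":"number"}},"required":["angular","delta_pos","gripper"]}

```bash
mkdir -p pics
cat > h.py <<'E'
import numpy as np, cv2
from cell import telemetry, eyes, env, models
from scipy.spatial.transform import Rotation as R
np.set_printoptions(precision=4,suppress=True)
def camR(p):
    o=np.array(p["orientation"],float)
    return o if o.shape==(3,3) else R.from_euler('xyz',o.ravel(),degrees=True).as_matrix()
def ray(p,uv):
    d=camR(p)@np.linalg.solve(np.array(p["mtx"]),[uv[0],uv[1],1.]);return np.array(p["origin"]),d/np.linalg.norm(d)
def atz(p,uv,z):
    o,d=ray(p,uv);return o+d*(z-o[2])/d[2]
def proj(p,X):
    c=camR(p).T@(np.array(X)-p["origin"]);q=np.array(p["mtx"])@c;return q[:2]/q[2]
def tri(p,a,q,b):
    o1,d1=ray(p,a);o2,d2=ray(q,b)
    s=np.linalg.lstsq(np.c_[d1,-d2],o2-o1,rcond=None)[0];x,y=o1+s[0]*d1,o2+s[1]*d2
    return (x+y)/2,np.linalg.norm(x-y)
def save(p,n): cv2.imwrite('pics/'+n+'.png',p["pixels"][:,:,::-1])
E
python3 - <<'E'
from h import *
t=eyes.read_camera("top");s=eyes.read_camera("side")
save(t,'t0');save(s,'s0')
for p in(t,s): print(p["origin"],p["orientation"],np.array(p["mtx"]).tolist())
for n in["slim_rod","thick_rod","rod_tip","rod_collar","rack","canister","guide_tube","card","mark","gneiss","jasper","lens","brush","streak"]:
    print(n,[[(np.round(d["centre"],1).tolist(),round(d["p"],2)) for d in models.search_frame(p,n)[:2]] for p in(t,s)])
print(env.finger_overhang,telemetry.get_obs())
E
```

```text
[0.2608 0.1474 1.3789] [-169.2936   -1.278   -89.1167] [[446.3676310335985, 0.0, 323.0569773186776], [0.0, 446.3676310335985, 203.67184991625163], [0.0, 0.0, 1.0]]
[0.562  1.3886 0.7208] [-115.0567   -0.3078  178.7825] [[457.08488854081406, 0.0, 315.3894007752085], [0.0, 457.08488854081406, 203.27375229771388], [0.0, 0.0, 1.0]]
slim_rod [[([426.4, 233.7], 0.64), ([328.2, 220.2], 0.59)], [([313.8, 210.2], 0.34)]]
thick_rod [[([414.9, 207.6], 0.77), ([388.5, 200.1], 0.53)], [([318.6, 188.4], 0.57)]]
rod_tip [[([429.8, 234.9], 0.86), ([292.0, 161.3], 0.3)], [([341.5, 185.9], 0.49)]]
rod_collar [[([424.7, 233.0], 0.82)], [([339.9, 187.0], 0.72)]]
rack [[([434.2, 220.0], 0.7)], [([326.3, 188.5], 0.81), ([342.5, 186.7], 0.71)]]
canister [[([242.1, 190.8], 0.63), ([310.0, 227.9], 0.56)], [([344.9, 238.3], 0.93)]]
guide_tube [[([329.1, 221.4], 0.79)], [([336.4, 206.4], 0.62)]]
card [[([291.4, 158.6], 0.93)], [([277.2, 245.4], 0.6)]]
mark [[([291.1, 160.9], 0.97)], [([278.3, 243.6], 0.58)]]
gneiss [[([242.7, 188.6], 0.9)], [([304.1, 282.5], 0.6)]]
jasper [[([190.5, 192.6], 0.97)], [([315.0, 316.0], 0.67)]]
lens [[([236.0, 245.3], 0.58)], [([344.0, 186.1], 0.48), ([368.9, 287.6], 0.43)]]
brush [[([191.7, 233.9], 0.88)], [([366.2, 319.7], 0.84), ([278.6, 244.2], 0.74)]]
streak [[([389.5, 200.0], 0.62)], [([313.7, 209.4], 0.62)]]
0.014 {'time_s': 1.5, 'qpos': array([-68.8655,  18.3896,  -4.0172,  83.1079,   1.2955,  78.541 ,
        -3.2586]), 'joint_velocities': array([-0.0213,  0.0395, -0.0565, -0.0578, -0.1157, -0.022 ,  0.0059]), 'effort': array([ -0.0004, -49.1097,  -0.4037, -31.2771,  -0.0639,   0.0335,
         0.    ]), 'tool_pos': array([0.2258, 0.6095, 0.2366]), 'tool_rot': array([179.9933,   0.0029, 159.6769]), 'force': array([-0.3927,  0.454 , -0.3722]), 'wrist_torque': array([-0.0118,  0.0364,  0.0293]), 'grasp_force': 0.0, 'grip_width': 0.08698036944176886}
```

View pics/t0.png

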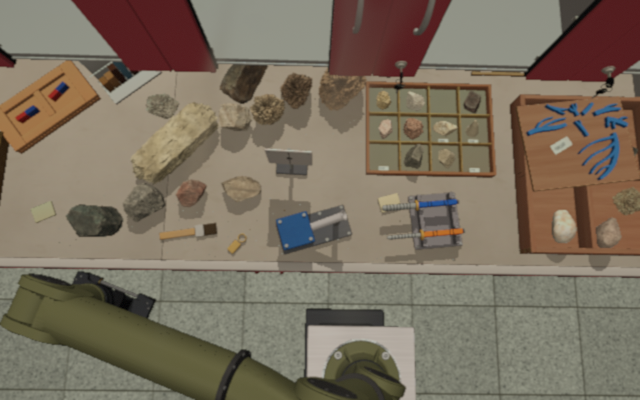

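View pics/s0.png

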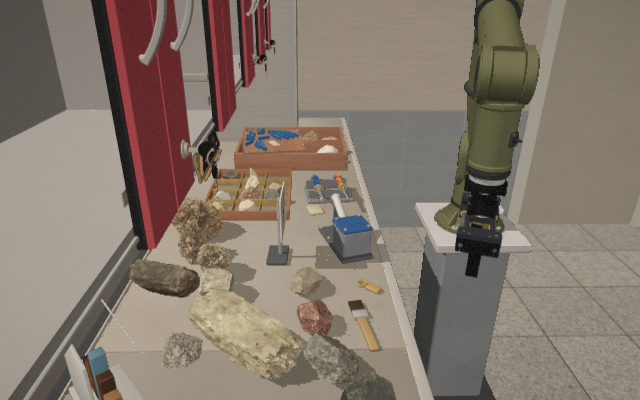

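The bench shows the slim orange rod in the rack at about (425,234), tip to the left (+y). The canister has its tube mouth at (347,216), and the card is at (291,160).

Run:
```python
from h import *
t=eyes.read_camera("top");s=eyes.read_camera("side")
a=cv2.resize(t["pixels"][140:260,260:480],None,fx=3.5,fy=3.5,interpolation=cv2.INTER_CUBIC)
cv2.imwrite('pics/t1.png',a[:,:,::-1])
b=cv2.resize(s["pixels"][165:270,250:400],None,fx=5,fy=5,interpolation=cv2.INTER_CUBIC)
cv2.imwrite('pics/s1.png',b[:,:,::-1])
for n in["slim_rod","thick_rod","guide_tube","card","canister","rack","mark"]:
  for p,k in((t,'t'),(s,'s')):
    for d in models.cut_out(p,n)[:2]:
      m=d["pixels"];yx=np.argwhere(m)
      r=cv2.minAreaRect(yx[:,::-1].astype(np.float32))
      print(n,k,round(d["p"],2),len(yx),cv2.boxPoints(r).round(1).tolist())
h=cv2.cvtColor(t["pixels"],cv2.COLOR_RGB2HSV)
m=(h[...,0]>6)&(h[...,0]<20)&(h[...,1]>190)&(h[...,2]>120);m[:, :405]=0;m[:,470:]=0;m[:220]=0;m[250:]=0
yx=np.argwhere(m);r=cv2.minAreaRect(yx[:,::-1].astype(np.float32));print('orange',len(yx),cv2.boxPoints(r),[atz(t,u,.063)[:2] for u in cv2.boxPoints(r)])
m=(h[...,0]>100)&(h[...,0]<120)&(h[...,1]>150);m[:,:265]=0;m[:,325:]=0;m[:200]=0
yx=np.argwhere(m);r=cv2.minAreaRect(yx[:,::-1].astype(np.float32));print('lid',len(yx),cv2.boxPoints(r),[atz(t,u,.106)[:2] for u in cv2.boxPoints(r)])
print(atz(t,[291.1,160.9],.15), tri(t,[291.1,160.9],s,[278.3,243.6]))
```

```text
slim_rod t 0.8 409 [[387.79998779296875, 229.8000030517578], [463.0, 227.89999389648438], [463.20001220703125, 238.0], [388.1000061035156, 239.8000030517578]]
thick_rod t 0.91 457 [[382.79998779296875, 200.8000030517578], [457.8999938964844, 198.89999389648438], [458.20001220703125, 208.89999389648438], [383.0, 210.89999389648438]]
thick_rod t 0.21 977 [[265.0, 148.0], [312.0, 148.0], [312.0, 174.0], [265.0, 174.0]]
thick_rod s 0.7 171 [[311.6000061035156, 175.5], [319.1000061035156, 173.89999389648438], [325.20001220703125, 201.5], [317.70001220703125, 203.1999969482422]]
guide_tube t 0.66 275 [[310.1000061035156, 221.3000030517578], [344.6000061035156, 209.8000030517578], [347.3999938964844, 218.1999969482422], [312.8999938964844, 229.6999969482422]]
guide_tube t 0.27 332 [[383.79998779296875, 203.5], [455.0, 200.1999969482422], [455.20001220703125, 206.3000030517578], [384.1000061035156, 209.5]]
guide_tube s 0.5 172 [[331.1000061035156, 195.6999969482422], [338.0, 193.1999969482422], [346.0, 215.60000610351562], [339.1000061035156, 218.10000610351562]]
guide_tube s 0.44 137 [[330.
[... 903 characters left out ...]
 t 0.58 1004 [[265.0, 147.0], [312.0, 147.0], [312.0, 174.0], [265.0, 174.0]]
mark s 0.91 797 [[266.0, 263.70001220703125], [277.6000061035156, 183.10000610351562], [297.0, 185.89999389648438], [285.5, 266.5]]
orange 131 [[424.7117 231.2529]
 [460.8823 228.4706]
 [461.2117 232.7529]
 [425.0411 235.5353]] [array([ 0.4324, -0.1825]), array([ 0.4428, -0.2914]), array([ 0.4299, -0.2919]), array([ 0.4196, -0.1831])]
lid 818 [[275.9434 220.3019]
 [305.6604 211.8113]
 [313.9622 240.868 ]
 [284.2453 249.3585]] [array([0.4507, 0.2575]), array([0.4771, 0.1727]), array([0.3933, 0.1471]), array([0.3677, 0.231 ])]
[0.6159 0.2166 0.15  ] (array([0.644 , 0.2226, 0.0461]), np.float64(0.0035709891345795577))
```

View pics/t1.png

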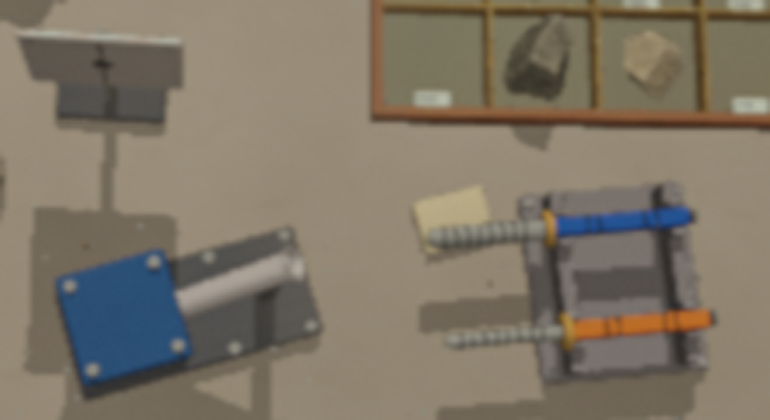

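View pics/s1.png

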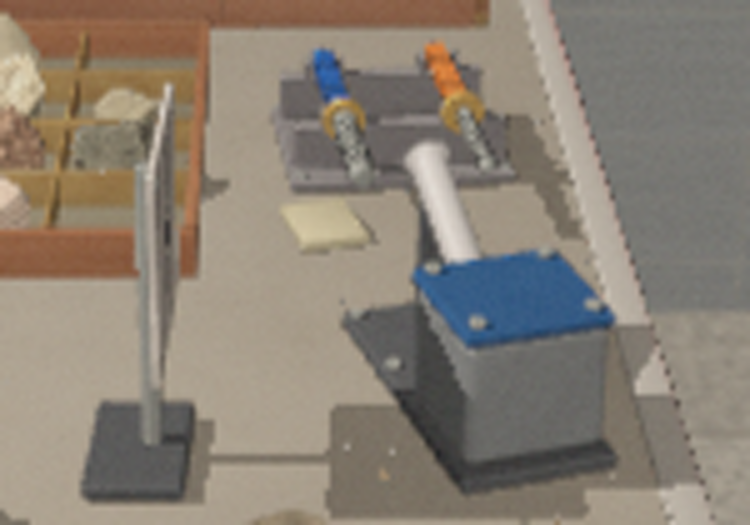

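Top crop: slim rod tip is at (448,341), collar (568,330), button (714,319), mouth (292,268), spot (102,63). Side crop: mouth (428,150), lid corners are clear. Now I fit the poses.

```bash
cat > fit.py <<'E'
from h import *
from scipy.optimize import least_squares
t=eyes.read_camera("top");s=eyes.read_camera("side")
T=lambda u,v:(t,np.array([260+(u+.5)/3.5-.5,140+(v+.5)/3.5-.5]))
S=lambda u,v:(s,np.array([250+(u+.5)/5-.5,165+(v+.5)/5-.5]))
def pose(q,L):
    c,n=np.cos(q[2]),np.sin(q[2]);L=np.array(L)/1000
    return np.array([q[0]+c*L[0]-n*L[1],q[1]+n*L[0]+c*L[1],L[2]])
def fit(name,obs,q0):
    f=lambda q:np.concatenate([proj(o[0],pose(q,L))-o[1] for L,o in obs])
    r=least_squares(f,q0,loss='soft_l1');print(name,r.x[:2],np.degrees(r.x[2]));print(r.fun.reshape(-1,2).round(1).tolist());return r.x
can=fit('can',[([47,103,106],T(57,281)),([47,9,106],T(163,250)),([-47,9,106],T(190,355)),([-47,103,106],T(83,383)),([50,-110,12],T(288,229)),([-50,-110,12],T(322,330)),([0,-90,125],T(292,268)),
 ([47,103,106],S(467,347)),([-47,103,106],S(613,318)),([47,9,106],S(413,268)),([-47,9,106],S(557,248)),([50,110,6],S(467,490)),([-50,110,6],S(617,462)),([0,-90,125],S(428,150))],[.42,.2,.3])
print('mouth',pose(can,[0,-90,125]))
for n,a in(('slim',[T(448,341),T(568,330),T(714,319),S(488,160),S(465,107),S(432,45)]),('thick',[T(428,238),T(550,228),T(693,216),S(360,172),S(343,115),S(322,55)])):
  fit(n,list(zip([[0,168,55],[0,64,55],[0,-66,55]]*2,a)),[.43,-.24,0])
card=fit('card',[([0,65,215],T(20,38)),([0,-65,215],T(182,44)),([0,0,150],T(102,63)),([0,65,215],S(152,165)),([0,-65,215],S(172,88)),([0,65,85],S(153,440))],[.6,.22,0])
h=cv2.cvtColor(t["pixels"],cv2.COLOR_RGB2HSV)
E
python3 fit.py
```

```text
can [0.4405 0.1504] 16.538286084695653
[[-1.7, -1.6], [-0.4, -1.3], [0.5, -0.0], [-0.8, 0.8], [0.9, -1.0], [0.2, 0.9], [0.5, -1.0], [0.4, -2.3], [1.9, -1.2], [-0.1, -1.0], [0.2, -1.1], [-0.8, 0.8], [1.0, 0.9], [0.5, 1.9]]
mouth [0.4661 0.0641 0.125 ]
slim [ 0.4315 -0.2398] 5.879557003694581
[[-0.0, -0.1], [0.1, 0.1], [1.1, -0.4], [0.3, 2.0], [-0.3, 1.1], [0.5, 0.8]]
thick [ 0.5208 -0.2249] 5.72728568490529
[[0.4, -0.4], [-0.4, -0.2], [0.9, -0.2], [0.6, 1.5], [0.2, 1.2], [0.2, 0.3]]
card [0.6262 0.2224] -2.642835598476792
[[-1.4, -1.6], [0.2, -0.2], [0.4, -0.3], [0.1, 2.7], [0.4, -0.6], [1.2, -9.6]]
```

Emit:
drive_tool(
  delta_pos=[
    [-2.8,-2.2,-0.4],
    [-2.8,-2.2,-0.4],
    [-2.8,-2.2,-0.4],
    [-2.8,-2.2,-0.4],
    [-2.8,-2.2,-0.4],
    [-2.8,-2.2,-0.4],
    [-2.8,-2.2,-0.4],
    [-2.8,-2.2,-0.4],
    [-2.8,-2.2,-0.4],
    [-2.8,-2.2,-0.4],
    [-2.8,-2.2,-0.4],
    [-2.8,-2.2,-0.4],
    [0,0,0],
    [0,0,0],
    [0,0,0],
    [0,0,0],
    [0,0,0],
    [0,0,0],
    [0,0,0],
    [0,0,0],
  ],
  angular=[
    [0,0,0],
    [0,0,0],
    [0,0,0],
    [0,0,0],
    [0,0,0],
    [0,0,0],
    [0,0,0],
    [0,0,0],
    [0,0,0],
    [0,0,0],
    [0,0,0],
    [0,0,0],
    [0,0,0.14],
    [0,0,0.14],
    [0,0,0.14],
    [0,0,0.14],
    [0,0,0.14],
    [0,0,0.14],
    [0,0,0.14],
    [0,0,0.1335],
  ],
  gripper=[5,5,5,5,5,5,5,5,5,5,5,5,5,5,5,5,5,5,5,5],
  squeeze=40,
)

```text
time_s: 4.4
tool_pos: [0.4492, 0.2452, 0.2847]
tool_rot: [180.0, -0.0, 95.6]
force: [0.1, 0.7, -0.1]
grip_width: 0.0502
grasp_force: 0.0
```

```bash
cat >> h.py <<'E'
def go(pos,rot=None,n=1):
    """print the tool-frame shift (cm) and rotvec (rad) from the measured pose to pos/rot (rpy deg); shift in frame BEFORE and AFTER turn"""
    o=telemetry.get_obs();r=R.from_euler('xyz',o["tool_rot"],degrees=True)
    q=r if rot is None else R.from_euler('xyz',rot,degrees=True)
    d=(np.array(pos)-o["tool_pos"])*100
    print('t',o["time_s"],'pos',o["tool_pos"],'rot',o["tool_rot"],'F',o["force"],'M',o["wrist_torque"],'w',o["grip_width"],o["grasp_force"])
    print('turn',(r.inv()*q).as_rotvec(),'shift before',r.inv().apply(d),'after',q.inv().apply(d))
E
python3 -c "
from h import *
go([.4315,-.2398,.25],[180,0,95.9])
print(telemetry.get_obs()['qpos'])"
```

```text
t 4.4 pos [0.4492 0.2452 0.2847] rot [179.9866  -0.0128  95.5505] F [ 0.1487  0.6627 -0.1135] M [-0.1081  0.0465 -0.0391] w 0.05018318728152014 0.0
turn [ 0.0002 -0.0002 -0.0061] shift before [-48.1046  -6.4503   3.4583] after [-48.0636  -6.7429   3.4706]
[-44.5972   0.038   13.0466  98.6961  -0.0144  81.2492 -25.998 ]
```

Emit:
drive_tool(
  delta_pos=[
    [-3,0.5,0],
    [-3,0.5,0],
    [-3,0.5,0],
    [-3,0.5,0],
    [-3,0.5,0],
    [-3,0.5,0],
    [-3,0.5,0],
    [-3,0.5,0],
    [-3,-1.3,0],
    [-3,-1.3,0.5],
    [-3,-1.3,0.5],
    [-3,-1.3,0.5],
    [-3,-1.3,0.5],
    [-3,-1.3,0.5],
    [-3,-1.3,0.5],
    [-3,-1.4,0.5],
    [0,0,0],
    [0,0,0],
  ],
  angular=[
    [0,0,0],
    [0,0,0],
    [0,0,0],
    [0,0,0],
    [0,0,0],
    [0,0,0],
    [0,0,0],
    [0,0,0],
    [0,0,0],
    [0,0,0],
    [0,0,0],
    [0,0,0],
    [0,0,0],
    [0,0,0],
    [0,0,0],
    [0,0,0],
    [0,0,0],
    [0,0,0],
  ],
  gripper=[5,5,5,5,5,5,5,5,5,5,5,5,5,5,5,5,5,5],
)

```text
time_s: 6.2
tool_pos: [0.4334, -0.2393, 0.2497]
tool_rot: [180.0, -0.0, 95.8]
force: [0.5, 0.2, -0.4]
grip_width: 0.0499
grasp_force: 0.0
```

```bash
python3 -c "
from h import *
go([.4315,-.2398,.050],[180,0,95.9])
print(telemetry.get_obs()['qpos'])"
```

```text
t 6.2 pos [ 0.4334 -0.2393  0.2497] rot [179.9624  -0.0356  95.7612] F [ 0.5121  0.1594 -0.4003] M [-0.0741  0.0459 -0.0071] w 0.0499123843276819 0.0
turn [ 0.0007 -0.0006 -0.0024] shift before [-0.0471 -0.2117 19.9685] after [-0.0343 -0.1987 19.9687]
[-17.9159  -2.9281  42.864  104.7566   1.9897  77.3837  30.2377]
```

Emit:
drive_tool(
  delta_pos=[
    [0,-0.2,2],
    [0,0,2],
    [0,0,2],
    [0,0,2],
    [0,0,2],
    [0,0,2],
    [0,0,2],
    [0,0,2],
    [0,0,1.5],
    [0,0,1],
    [0,0,1],
    [0,0,0.5],
    [0,0,0],
    [0,0,0],
  ],
  angular=[
    [0,0,0],
    [0,0,0],
    [0,0,0],
    [0,0,0],
    [0,0,0],
    [0,0,0],
    [0,0,0],
    [0,0,0],
    [0,0,0],
    [0,0,0],
    [0,0,0],
    [0,0,0],
    [0,0,0],
    [0,0,0],
  ],
  gripper=[5,5,5,5,5,5,5,5,5,5,5,5,5,5],
)

```text
time_s: 7.6
tool_pos: [0.4321, -0.2392, 0.05]
tool_rot: [180.0, 0.0, 95.9]
force: [0.1, 0.3, 0.1]
grip_width: 0.0504
grasp_force: 0.0
```

```bash
python3 -c "
from h import *
go([.4315,-.2398,.050],[180,0,95.9])
t=eyes.read_camera('top')
a=cv2.resize(t['pixels'][185:265,370:480],None,fx=6,fy=6,interpolation=cv2.INTER_CUBIC)
cv2.imwrite('pics/t2.png',a[:,:,::-1])
"
```

```text
t 7.6 pos [ 0.4321 -0.2392  0.05  ] rot [179.9545   0.0126  95.8713] F [0.0865 0.3039 0.122 ] M [-0.1164  0.035  -0.0003] w 0.05039899935289003 0.0
turn [ 0.0008  0.0002 -0.0005] shift before [-0.0517 -0.0657 -0.0045] after [-0.0517 -0.0658 -0.0045]
```

View pics/t2.png

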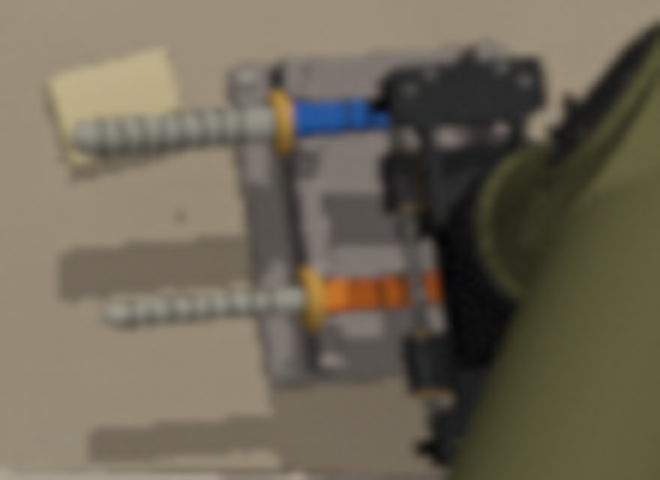

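The orange grip lies between the two fingers (at crop rows ~180 and ~360), and the thick rod is clear. Now closing.

Emit:
drive_tool(
  delta_pos=[
    [0,0,0],
    [0,0,0],
    [0,0,0],
    [0,0,0],
    [0,0,0],
    [0,0,0],
    [0,0,0],
    [0,0,0],
  ],
  angular=[
    [0,0,0],
    [0,0,0],
    [0,0,0],
    [0,0,0],
    [0,0,0],
    [0,0,0],
    [0,0,0],
    [0,0,0],
  ],
  gripper=[4,3,2.4,2,1.6,1.2,0.8,0.5],
  squeeze=10,
)

```text
time_s: 8.45
tool_pos: [0.4314, -0.2391, 0.0495]
tool_rot: [-180.0, -0.0, 95.9]
force: [-2.7, 0.7, 1.2]
grip_width: 0.0159
grasp_force: 10.0
```

```bash
python3 -c "
from h import *
go([.4315,-.2398,.050],[180,0,95.9])"
```

```text
t 8.45 pos [ 0.4314 -0.2391  0.0495] rot [-179.9699   -0.0156   95.8693] F [-2.7499  0.7219  1.2453] M [-0.0582  0.378   0.0324] w 0.015867200264009722 9.9991759727709
turn [-0.0005 -0.0003 -0.0005] shift before [-0.0695  0.007  -0.0488] after [-0.0695  0.007  -0.0488]
```

Emit:
drive_tool(
  delta_pos=[
    [0,-0.05,0],
    [0,0,0],
    [0,0,0],
    [0,0,-0.3],
    [0,0,-0.5],
    [0,0,-0.5],
    [0,0,-1],
    [0,0,-1.5],
    [0,0,-2],
    [0,0,-2],
    [0,0,-2],
    [0,0,-2],
    [0,0,-2],
    [0,0,-2],
    [0,0,-2],
    [0,0,-2],
    [0,0,0],
  ],
  angular=[
    [0,0,0],
    [0,0,0],
    [0,0,0],
    [0,0,0],
    [0,0,0],
    [0,0,0],
    [0,0,0],
    [0,0,0],
    [0,0,0],
    [0,0,0],
    [0,0,0],
    [0,0,0],
    [0,0,0],
    [0,0,0],
    [0,0,0],
    [0,0,0],
    [0,0,0],
  ],
  gripper=[0.5,0.5,0.5,0.5,0.5,0.5,0.5,0.5,0.5,0.5,0.5,0.5,0.5,0.5,0.5,0.5,0.5],
  squeeze=40,
)

```text
time_s: 10.15
tool_pos: [0.4325, -0.2402, 0.2506]
tool_rot: [179.7, 0.1, 95.8]
force: [-0.3, -0.7, -1.4]
grip_width: 0.0156
grasp_force: 40.0
```

```bash
cat >> h.py <<'E'
yd=np.array([-np.sin(np.radians(16.54)),np.cos(np.radians(16.54)),0]);c30=np.cos(np.pi/6)
f=c30*yd+[0,0,-.5]; zt=-.5*yd+[0,0,-c30]; yt=np.cross(zt,f)
RT=R.from_matrix(np.c_[f,yt,zt]); rpyT=RT.as_euler('xyz',degrees=True)
M=np.array([.4661,.0641,.125])
def ins(s,M=M): return M-f*(.168+s)+.005*zt
E
python3 -c "
from h import *
print(rpyT); go(ins(.06),rpyT)
print(telemetry.get_obs()['qpos'])"
```

```text
[180.    30.   106.54]
t 10.15 pos [ 0.4325 -0.2402  0.2506] rot [179.6735   0.0896  95.8446] F [-0.3268 -0.6626 -1.4   ] M [-0.1341  0.0077  0.0396] w 0.015551821636460463 39.997452422976494
turn [-0.0435 -0.52   -0.1838] shift before [10.2799 10.1398  1.6397] after [ 7.9137 11.88   -2.7238]
[-18.5775  -3.433   43.4495 104.9627   2.3284  77.2144  30.1632]
```

Emit:
drive_tool(
  delta_pos=[
    [1,1,0],
    [1.5,1.5,0],
    [2,2,0],
    [2,2,0],
    [1.8,1.8,0],
    [1,1,0],
    [0.8,0.8,0],
    [0,0,0],
    [0,0,0],
    [0,0,0],
    [0,0,0],
    [0,0,0],
    [0,0,0],
    [0,0,0],
    [0,0,0],
    [0,0,0],
    [0,0,0],
    [0,0,0],
    [0,0,0],
  ],
  angular=[
    [0,0,0],
    [0,0,0],
    [0,0,0],
    [0,0,0],
    [0,0,0],
    [0,0,0],
    [0,0,0],
    [-0.0044,-0.052,-0.0184],
    [-0.0044,-0.052,-0.0184],
    [-0.0044,-0.052,-0.0184],
    [-0.0044,-0.052,-0.0184],
    [-0.0044,-0.052,-0.0184],
    [-0.0044,-0.052,-0.0184],
    [-0.0044,-0.052,-0.0184],
    [-0.0044,-0.052,-0.0184],
    [-0.0044,-0.052,-0.0184],
    [-0.0044,-0.052,-0.0184],
    [0,0,0],
    [0,0,0],
  ],
  gripper=[0.5,0.5,0.5,0.5,0.5,0.5,0.5,0.5,0.5,0.5,0.5,0.5,0.5,0.5,0.5,0.5,0.5,0.5,0.5],
)

```text
time_s: 12.05
tool_pos: [0.521, -0.1286, 0.2472]
tool_rot: [-179.7, 29.8, 106.7]
force: [0.2, 0.8, -2.9]
grip_width: 0.0156
grasp_force: 40.0
```

```bash
cat > look.py <<'E'
import sys
from h import *
go(ins(.03),rpyT); print(telemetry.get_obs()['qpos'])
o=telemetry.get_obs();t=eyes.read_camera('top');s=eyes.read_camera('side')
r=R.from_euler('xyz',o["tool_rot"],degrees=True)
for n,L in(('tip',[.168,0,-.005]),('collar',[.068,0,-.005])):
    X=o["tool_pos"]+r.apply(L);print(n,X,proj(t,X),proj(s,X))
print('mouth',proj(t,M),proj(s,M))
for n in('rod_tip','rod_collar','guide_tube'): print(n,[[(np.round(d["centre"],1).tolist(),round(d["p"],2)) for d in models.search_frame(p,n)[:2]] for p in(t,s)])
a=cv2.resize(t['pixels'][175:255,300:400],None,fx=7,fy=7,interpolation=cv2.INTER_CUBIC)
b=cv2.resize(s['pixels'][150:240,290:390],None,fx=6,fy=6,interpolation=cv2.INTER_CUBIC)
cv2.imwrite('pics/%s_t.png'%sys.argv[1],a[:,:,::-1]);cv2.imwrite('pics/%s_s.png'%sys.argv[1],b[:,:,::-1])
w=np.zeros((600,800,3),np.uint8);a2=cv2.resize(a,(400,320));b2=cv2.resize(b,(400,360))
w=np.zeros((360,800,3),np.uint8);w[:320,:400]=a2;w[:360,400:]=b2
cv2.imwrite('pics/%s.png'%sys.argv[1],w[:,:,::-1])
E
python3 look.py p1
```

```text
t 12.05 pos [ 0.521  -0.1286  0.2472] rot [-179.6603   29.778   106.6975] F [ 0.2304  0.8278 -2.881 ] M [0.6586 0.2195 0.0438] w 0.01556997167720472 39.99731373041868
turn [-0.0046 -0.0039  0.0024] shift before [3.6607 0.2388 1.0805] after [3.6654 0.2252 1.0674]
[-35.2246  -2.8632  26.501  110.9203  32.8313  70.767   -2.9468]
tip [0.4784 0.0134 0.1681] [363.0111 208.6429] [331.2383 177.9475]
collar [ 0.5033 -0.0697  0.2178] [396.1766 196.7711] [322.8126 154.9825]
mouth [343.5952 215.2036] [335.6699 196.4898]
rod_tip [[([437.4, 180.3], 0.43)], [([325.0, 154.6], 0.73)]]
rod_collar [[], [([321.9, 152.5], 0.44), ([303.5, 281.3], 0.38)]]
guide_tube [[([331.3, 219.9], 0.89), ([433.4, 181.1], 0.52)], [([335.9, 206.3], 0.59), ([319.3, 187.0], 0.16)]]
```

View pics/p1.png

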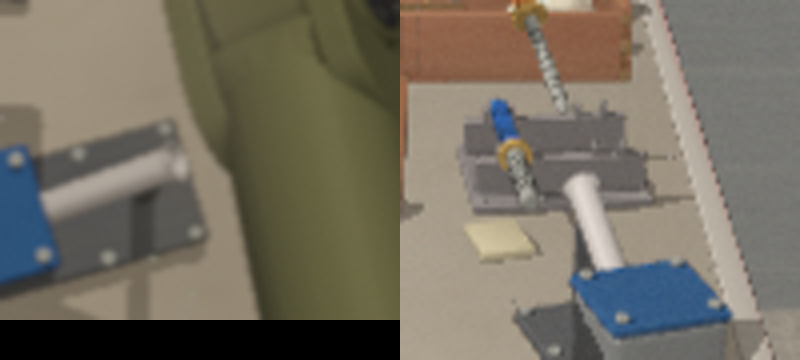

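The side view agrees with the predicted tip to within 0.5 px, so the rod sits straight in the hand. The mouth is within about 2 mm of the fit. I'll line up just outside it.

Emit:
drive_tool(
  delta_pos=[
    [0,0.05,0.3],
    [0.5,0.05,0.3],
    [1,0.05,0.3],
    [1,0.05,0.1],
    [0.9,0,0],
    [0.6,0,0],
    [0.4,0,0],
    [0.3,0,0],
    [0,0,0],
    [0,0,0],
  ],
  angular=[
    [-0.0046,-0.0039,0.0024],
    [0,0,0],
    [0,0,0],
    [0,0,0],
    [0,0,0],
    [0,0,0],
    [0,0,0],
    [0,0,0],
    [0,0,0],
    [0,0,0],
  ],
  gripper=[0.5,0.5,0.5,0.5,0.5,0.5,0.5,0.5,0.5,0.5],
)

```text
time_s: 13.45
tool_pos: [0.5132, -0.0938, 0.2156]
tool_rot: [179.9, 30.1, 106.6]
force: [-0.4, -0.5, -1.7]
grip_width: 0.0158
grasp_force: 40.0
```

```bash
sed -i 's/^M=.*/M=np.array([.4658,.0625,.125])/' h.py
cat >> look.py <<'E'
b=cv2.resize(s['pixels'][165:225,315:375],None,fx=10,fy=10,interpolation=cv2.INTER_CUBIC)
cv2.imwrite('pics/%s_z.png'%sys.argv[1],b[:,:,::-1])
E
python3 look.py p2
```

```text
t 13.45 pos [ 0.5132 -0.0938  0.2156] rot [179.9476  30.0868 106.5596] F [-0.4447 -0.5252 -1.6996] M [0.6684 0.2683 0.0342] w 0.01577173429501591 39.99725505709648
turn [0.0011 0.0015 0.0003] shift before [-1.1285 -0.0924  0.1801] after [-1.1288 -0.0919  0.1785]
[-37.1718  -1.8311  24.2675 113.9617  33.1909  69.1435  -8.8372]
tip [0.471  0.048  0.1357] [349.5654 212.9872] [333.9057 191.3867]
collar [ 0.4957 -0.035   0.1858] [381.4041 201.6233] [325.3771 167.5721]
mouth [344.1554 215.3181] [335.7332 196.2833]
rod_tip [[], [([326.7, 169.2], 0.65)]]
rod_collar [[([236.1, 246.4], 0.74), ([418.3, 187.1], 0.46)], [([321.3, 188.7], 0.71), ([323.7, 166.9], 0.66)]]
guide_tube [[([323.7, 223.7], 0.56)], [([338.3, 206.2], 0.44)]]
```

View pics/p2_z.png

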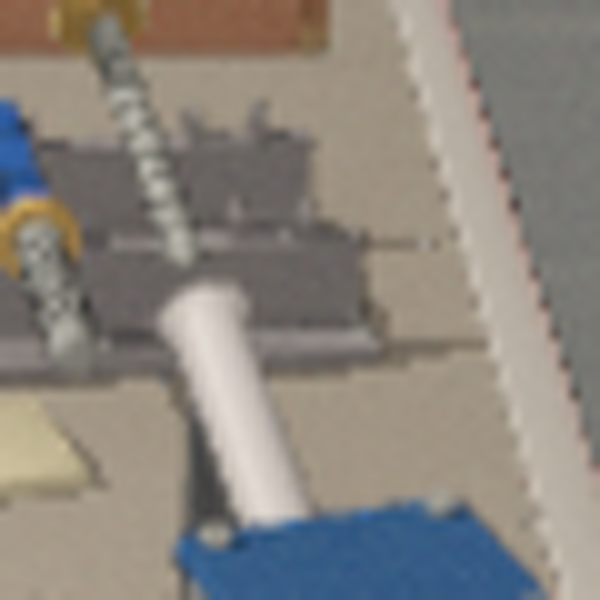

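Tip at (185,255), mouth rim centre about (205,300) in the crop: the rod axis meets the mouth within about 1 mm. Entering gently.

Emit:
drive_tool(
  delta_pos=[
    [0,-0.1,0.1],
    [0.3,0,0],
    [0.4,0,0],
    [0.4,0,0],
    [0.4,0,0],
    [0.4,0,0],
    [0.3,0,0],
    [0.3,0,0],
    [0.3,0,0],
    [0.2,0,0],
    [0,0,0],
  ],
  angular=[
    [0.0011,0.0015,0],
    [0,0,0],
    [0,0,0],
    [0,0,0],
    [0,0,0],
    [0,0,0],
    [0,0,0],
    [0,0,0],
    [0,0,0],
    [0,0,0],
    [0,0,0],
  ],
  gripper=[0.5,0.5,0.5,0.5,0.5,0.5,0.5,0.5,0.5,0.5,0.5],
)

```text
time_s: 14.95
tool_pos: [0.5047, -0.0692, 0.1993]
tool_rot: [-179.9, 30.0, 106.6]
force: [0.3, 0.1, -1.4]
grip_width: 0.0156
grasp_force: 40.0
```

```bash
cat > st.py <<'E'
from h import *
o=telemetry.get_obs();go(ins(-.1),rpyT);print('F tool',RT.inv().apply(o["force"]))
E
python3 st.py
```

```text
t 14.95 pos [ 0.5047 -0.0692  0.1993] rot [-179.9471   29.9899  106.6156] F [ 0.3466  0.0784 -1.4276] M [ 0.6706  0.2203 -0.0163] w 0.015589527356787144 39.997418224811554
turn [-0.0003 -0.0002  0.0011] shift before [8.8096 0.0277 0.0702] after [8.8096 0.0176 0.0687]
F tool [0.6934 0.3546 1.2481]
```

Emit:
drive_tool(
  delta_pos=[
    [0.3,0,0.03],
    [0.3,0,0],
    [0.3,0,0],
    [0.3,0,0],
    [0.3,0,0],
    [0.3,0,0],
    [0.2,0,0],
    [0,0,0],
  ],
  angular=[
    [0,0,0],
    [0,0,0],
    [0,0,0],
    [0,0,0],
    [0,0,0],
    [0,0,0],
    [0,0,0],
    [0,0,0],
  ],
  gripper=[0.5,0.5,0.5,0.5,0.5,0.5,0.5,0.5],
)

```text
time_s: 15.75
tool_pos: [0.4998, -0.0527, 0.189]
tool_rot: [-179.9, 30.0, 106.6]
force: [-0.6, 0.5, -3.2]
grip_width: 0.0154
grasp_force: 40.0
```

```bash
python3 st.py
```

```text
t 15.75 pos [ 0.4998 -0.0527  0.189 ] rot [-179.9476   29.9885  106.6233] F [-0.5516  0.5045 -3.1734] M [ 0.6149  0.2395 -0.0575] w 0.015357400088242356 39.99762011691928
turn [-0.0002 -0.0002  0.0013] shift before [6.8017 0.0245 0.0431] after [6.8017 0.016  0.0418]
F tool [ 2.1415 -0.3851  2.428 ]
```

Emit:
drive_tool(
  delta_pos=[
    [0.3,0,0],
    [0.4,0,0],
    [0.4,0,0],
    [0.4,0,0],
    [0.4,0,0],
    [0.4,0,0],
    [0.4,0,0],
    [0.3,0,0],
    [0,0,0],
  ],
  angular=[
    [0,0,0],
    [0,0,0],
    [0,0,0],
    [0,0,0],
    [0,0,0],
    [0,0,0],
    [0,0,0],
    [0,0,0],
    [0,0,0],
  ],
  gripper=[0.5,0.5,0.5,0.5,0.5,0.5,0.5,0.5,0.5],
)

```text
time_s: 16.65
tool_pos: [0.4923, -0.0276, 0.174]
tool_rot: [-179.9, 30.0, 106.6]
force: [0.0, 0.4, -1.9]
grip_width: 0.0157
grasp_force: 40.0
```

```bash
python3 st.py
```

```text
t 16.65 pos [ 0.4923 -0.0276  0.174 ] rot [-179.9398   29.9865  106.6383] F [ 0.0464  0.4407 -1.939 ] M [ 0.7037  0.1784 -0.0035] w 0.015661346725074493 39.99767543748021
turn [-0.0002 -0.0002  0.0015] shift before [3.7853 0.0269 0.0422] after [3.7853 0.0213 0.0413]
F tool [1.3239 0.1699 1.4746]
```

Emit:
drive_tool(
  delta_pos=[
    [0.3,0,0],
    [0.4,0,0],
    [0.4,0,0],
    [0.4,0,0],
    [0.4,0,0],
    [0.4,0,0],
    [0.4,0,0],
    [0.3,0,0],
    [0.2,0,0],
    [0.1,0,0],
    [0,0,0],
  ],
  angular=[
    [0,0,0],
    [0,0,0],
    [0,0,0],
    [0,0,0],
    [0,0,0],
    [0,0,0],
    [0,0,0],
    [0,0,0],
    [0,0,0],
    [0,0,0],
    [0,0,0],
  ],
  gripper=[0.5,0.5,0.5,0.5,0.5,0.5,0.5,0.5,0.5,0.5,0.5],
)

```text
time_s: 17.75
tool_pos: [0.4843, -0.0006, 0.1577]
tool_rot: [-180.0, 30.0, 106.6]
force: [0.1, 1.0, -1.9]
grip_width: 0.0155
grasp_force: 40.0
```

```bash
python3 st.py
```

```text
t 17.75 pos [ 0.4843 -0.0006  0.1577] rot [-179.9596   29.992   106.5938] F [ 0.0754  1.0438 -1.9306] M [ 0.6745  0.2714 -0.0273] w 0.01554066508310191 39.99736776575446
turn [-0.0002 -0.0001  0.0008] shift before [0.5318 0.0238 0.0412] after [0.5318 0.0234 0.0412]
F tool [1.8133 0.3695 1.1824]
```

Now short steps of 1 mm or less until the collar pushes back.

Emit:
drive_tool(
  delta_pos=[
    [0.1,0,0],
    [0.1,0,0],
    [0.1,0,0],
    [0.1,0,0],
    [0,0,0],
  ],
  angular=[
    [0,0,0],
    [0,0,0],
    [0,0,0],
    [0,0,0],
    [0,0,0],
  ],
  gripper=[0.5,0.5,0.5,0.5,0.5],
)

```text
time_s: 18.25
tool_pos: [0.4835, 0.0023, 0.1559]
tool_rot: [-180.0, 30.0, 106.6]
force: [0.9, -0.7, -0.0]
grip_width: 0.0154
grasp_force: 40.0
```

```bash
python3 st.py
```

```text
t 18.25 pos [0.4835 0.0023 0.1559] rot [-179.9655   30.0347  106.5802] F [ 0.8708 -0.7365 -0.0187] M [ 0.2947  0.0883 -0.0131] w 0.015394723672134222 39.997442699968815
turn [-0.0003  0.0006  0.0006] shift before [0.1824 0.0182 0.0415] after [0.1824 0.0181 0.0416]
F tool [-0.8167  0.6251  0.4932]
```

Emit:
drive_tool(
  delta_pos=[
    [0.1,0,0],
    [0.05,0,0],
    [0,0,0],
  ],
  angular=[
    [0,0,0],
    [0,0,0],
    [0,0,0],
  ],
  gripper=[0.5,0.5,0.5],
)

```text
time_s: 18.55
tool_pos: [0.4835, 0.0023, 0.1559]
tool_rot: [-180.0, 30.1, 106.5]
force: [1.8, -4.1, 3.8]
grip_width: 0.0155
grasp_force: 40.0
```

```bash
python3 st.py
```

```text
t 18.55 pos [0.4835 0.0023 0.1559] rot [-179.9831   30.1359  106.5114] F [ 1.8404 -4.0937  3.7988] M [-0.5931 -0.1246  0.1051] w 0.015472853470093155 40.00163169577718
turn [-0.0005  0.0024 -0.0004] shift before [0.1762 0.0145 0.0356] after [0.1761 0.0146 0.036 ]
F tool [-5.7517  0.5988 -1.0657]
```

The TCP stopped dead with about 6 N of push-back, 2 mm from the predicted seat, so the collar is on the mouth. Drawing out along the tube.

Emit:
drive_tool(
  delta_pos=[
    [-0.2,0,0],
    [-0.4,0,0],
    [-0.7,0,0],
    [-0.9,0,0],
    [-0.9,0,0],
    [-0.9,0,0],
    [-0.9,0,0],
    [-0.9,0,0],
    [-0.9,0,0],
    [-0.9,0,0],
    [-0.9,0,0],
    [-0.9,0,0],
    [-1,0,0],
    [-1,0,0],
    [-1,0,0],
    [-1,0,0],
    [-1,0,0],
    [-1,0,0],
    [0,0,0],
  ],
  angular=[
    [0,0,0],
    [0,0,0],
    [0,0,0],
    [0,0,0],
    [0,0,0],
    [0,0,0],
    [0,0,0],
    [0,0,0],
    [0,0,0],
    [0,0,0],
    [0,0,0],
    [0,0,0],
    [0,0,0],
    [0,0,0],
    [0,0,0],
    [0,0,0],
    [0,0,0],
    [0,0,0],
    [0,0,0],
  ],
  gripper=[0.5,0.5,0.5,0.5,0.5,0.5,0.5,0.5,0.5,0.5,0.5,0.5,0.5,0.5,0.5,0.5,0.5,0.5,0.5],
)

```text
time_s: 20.45
tool_pos: [0.5214, -0.1256, 0.233]
tool_rot: [179.9, 30.0, 106.4]
force: [-0.1, -0.8, -2.4]
grip_width: 0.0156
grasp_force: 40.0
```

```bash
python3 -c "
from h import *
s=eyes.read_camera('side')
c=R.from_euler('z',-2.6,degrees=True).apply
mk=np.array([.6262,.2224,.15]); tip=mk+c([-.03,0,0]); G=tip-c([0,.168,0])-[0,0,.005]; rpy=[180,0,87.4]
print(G); go(G,rpy); go(G+[0,0,.12],rpy); print(telemetry.get_obs()['qpos'])
o=telemetry.get_obs();r=R.from_euler('xyz',o['tool_rot'],degrees=True)
print('tip',o['tool_pos']+r.apply([.168,0,-.005]))
b=cv2.resize(s['pixels'][140:270,240:370],None,fx=4.6,fy=4.6,interpolation=cv2.INTER_CUBIC)
cv2.imwrite('pics/w.png',b[:,:,::-1])
"
```

```text
[0.5886 0.0559 0.145 ]
t 20.5 pos [ 0.5212 -0.1246  0.2323] rot [179.984   29.9825 106.4835] F [ 0.2027  0.8725 -0.7915] M [0.715  0.2634 0.0111] w 0.015319190038097504 39.997417610138655
turn [0.0874 0.5184 0.3255] shift before [17.7011 11.5894 -0.1274] after [18.3405  5.9182  8.7327]
t 20.5 pos [ 0.5212 -0.1246  0.2323] rot [179.984   29.9825 106.4835] F [ 0.2027  0.8725 -0.7915] M [0.715  0.2634 0.0111] w 0.015319190038097504 39.997417610138655
turn [0.0874 0.5184 0.3255] shift before [ 11.7043  11.5923 -10.5216] after [18.3405  5.9182 -3.2673]
[-35.3497  -2.2394  26.2435 112.2364  33.1232  69.0959  -4.5294]
tip [0.4792 0.0173 0.1527]
```

Emit:
drive_tool(
  delta_pos=[
    [0,0,0],
    [0,0,0],
    [0,0,0],
    [0,0,0],
    [0,0,0],
    [0,0,0],
    [0,0,0],
    [0,0,0],
    [0,0,0],
    [0,0,0],
    [0,0,0],
  ],
  angular=[
    [0.0087,0.0518,0.0326],
    [0.0087,0.0518,0.0326],
    [0.0087,0.0518,0.0326],
    [0.0087,0.0518,0.0326],
    [0.0087,0.0518,0.0326],
    [0.0087,0.0518,0.0326],
    [0.0087,0.0518,0.0326],
    [0.0087,0.0518,0.0326],
    [0.0087,0.0518,0.0326],
    [0.0087,0.0518,0.0326],
    [0,0,0],
  ],
  gripper=[0.5,0.5,0.5,0.5,0.5,0.5,0.5,0.5,0.5,0.5,0.5],
)

```text
time_s: 21.6
tool_pos: [0.5208, -0.1257, 0.2317]
tool_rot: [-179.9, 0.1, 87.3]
force: [0.4, 0.3, -2.3]
grip_width: 0.0155
grasp_force: 40.0
```

Emit:
drive_tool(
  delta_pos=[
    [0.7,0.2,0],
    [1.2,0.3,0],
    [1.6,0.35,0],
    [1.6,0.35,0],
    [1.6,0.35,0],
    [1.6,0.35,0],
    [1.6,0.35,0],
    [1.6,0.35,0],
    [1.6,0.35,0.5],
    [1.2,0.3,0.8],
    [0.9,0.3,1],
    [0.7,0.2,1],
    [0.4,0.1,1],
    [0,0,1],
    [0,0,1],
    [0,0,0.8],
    [0,0,0.5],
    [0,0,0],
    [0,0,0],
  ],
  angular=[
    [0,0,0],
    [0,0,0],
    [0,0,0],
    [0,0,0],
    [0,0,0],
    [0,0,0],
    [0,0,0],
    [0,0,0],
    [0,0,0],
    [0,0,0],
    [0,0,0],
    [0,0,0],
    [0,0,0],
    [0,0,0],
    [0,0,0],
    [0,0,0],
    [0,0,0],
    [0,0,0],
    [0,0,0],
  ],
  gripper=[0.5,0.5,0.5,0.5,0.5,0.5,0.5,0.5,0.5,0.5,0.5,0.5,0.5,0.5,0.5,0.5,0.5,0.5,0.5],
)

```text
time_s: 23.5
tool_pos: [0.5669, 0.037, 0.1561]
tool_rot: [180.0, 0.0, 87.4]
force: [-0.2, 0.5, -1.0]
grip_width: 0.0156
grasp_force: 40.0
```

```bash
cat > fin.py <<'E'
import sys
from h import *
c=R.from_euler('z',-2.6,degrees=True).apply
mk=np.array([.6262,.2224,.15]); G=mk+c([-.03,-.168,-.005])
go(G,[180,0,87.4])
o=telemetry.get_obs();r=R.from_euler('xyz',o['tool_rot'],degrees=True);t=eyes.read_camera('top');s=eyes.read_camera('side')
X=o['tool_pos']+r.apply([.168,0,-.005]);print('tip',X,proj(t,X),proj(s,X),'mark',proj(t,mk),proj(s,mk))
Xc=o['tool_pos']+r.apply([.068,0,-.005]);print('collar',proj(t,Xc),proj(s,Xc))
a=cv2.resize(t['pixels'][140:190,262:342],(800,500),interpolation=cv2.INTER_CUBIC)[:, :400*2]
a=cv2.resize(t['pixels'][140:190,262:342],(480,300),interpolation=cv2.INTER_CUBIC)
b=cv2.resize(s['pixels'][175:275,255:308],(318,600),interpolation=cv2.INTER_CUBIC)
w=np.zeros((600,800,3),np.uint8);w[:300,:480]=a;w[:,482:]=b
cv2.imwrite('pics/%s.png'%sys.argv[1],w[:,:,::-1])
E
python3 fin.py f1
```

```text
t 23.5 pos [0.5669 0.037  0.1561] rot [179.9778   0.0322  87.4377] F [-0.2127  0.5291 -1.0119] M [-0.1208  0.0643  0.0197] w 0.015587321279610085 39.99742163345218
turn [0.0004 0.0006 0.0007] shift before [1.9938 2.0788 1.1121] after [1.9945 2.0779 1.1124]
tip [0.5745 0.2048 0.161 ] [294.695  174.1169] [301.1973 205.3047] mark [289.1666 157.369 ] [282.9344 211.5519]
collar [330.2222 176.3853] [302.8822 191.3312]
```

View pics/f1.png

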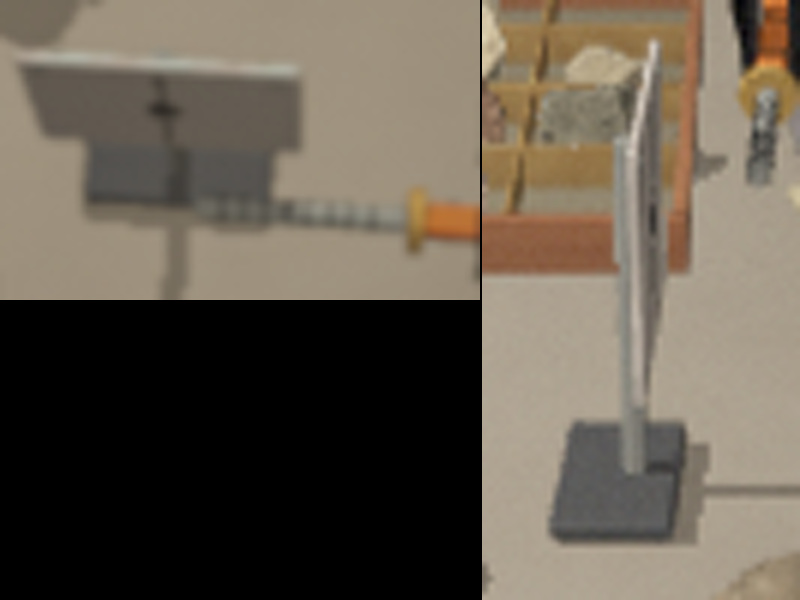

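Top crop: the spot is at (163,110) and the tip at (197,207). Side crop: the spot is at (652,220) and the tip at (760,183). All fall within about 0.5 px of the predictions. A quick check of the card's yaw from its edges follows.

Run:
```python
from h import *
t=eyes.read_camera('top');s=eyes.read_camera('side')
P=lambda u,v:[262+(u+.5)/6-.5,140+(v+.5)/6-.5]
for a,b,z in(((20,64),(300,77),.215),((45,137),(300,150),.085)):
    A,B=atz(t,P(*a),z),atz(t,P(*b),z);d=A-B;print(A,B,np.linalg.norm(d),np.degrees(np.arctan2(-d[0],d[1])),'mid',(A+B)/2)
print(tri(t,P(163,110),s,[282.9,211.2]),atz(t,P(163,110),.15))
```

```text
[0.6254 0.2846 0.215 ] [0.6221 0.1582 0.215 ] 0.12644814140115265 -1.4861107478724982 mid [0.6238 0.2214 0.215 ]
[0.6285 0.2859 0.085 ] [0.6246 0.1586 0.085 ] 0.12741014750721003 -1.7783865115174966 mid [0.6265 0.2223 0.085 ]
(array([0.6252, 0.2234, 0.1513]), np.float64(0.0020470712330479418)) [0.6246 0.2235 0.15  ]
```

```bash
sed -i "s/'z',-2.6/'z',-1.8/;s/87.4\]/88.2]/;s/mk=np.array.*; G/mk=np.array([.6253,.2228,.15]); G/" fin.py; python3 fin.py f2
```

```text
t 23.7 pos [0.5671 0.0371 0.1564] rot [179.9556   0.0213  87.4571] F [-0.1307  0.4778 -2.1066] M [-0.1072  0.0735  0.0511] w 0.015365938396397967 39.99719062820077
turn [ 0.0008  0.0004 -0.013 ] shift before [1.9683 2.2116 1.1373] after [1.939  2.2378 1.1363]
tip [0.5745 0.205  0.1613] [294.6213 174.072 ] [301.1766 205.2487] mark [289.0169 157.6698] [283.2461 211.6125]
collar [330.1564 176.3308] [302.8521 191.2814]
```

Emit:
drive_tool(
  delta_pos=[
    [0,0,0],
    [0.2,0.2,0.1],
    [0.3,0.4,0.2],
    [0.4,0.5,0.3],
    [0.4,0.5,0.2],
    [0.3,0.4,0.2],
    [0.3,0.2,0.1],
    [0,0,0],
    [0,0,0],
    [0,0,0],
    [0,0,0],
  ],
  angular=[
    [0.0008,0.0004,-0.013],
    [0,0,0],
    [0,0,0],
    [0,0,0],
    [0,0,0],
    [0,0,0],
    [0,0,0],
    [0,0,0],
    [0,0,0],
    [0,0,0],
    [0,0,0],
  ],
  gripper=[0.5,0.5,0.5,0.5,0.5,0.5,0.5,0.5,0.5,0.5,0.5],
)

```text
time_s: 24.9
tool_pos: [0.5893, 0.0552, 0.145]
tool_rot: [-180.0, 0.0, 88.2]
force: [0.5, -0.1, -1.9]
grip_width: 0.0157
grasp_force: 40.0
```

```bash
python3 fin.py f3
```

```text
t 24.9 pos [0.5893 0.0552 0.145 ] rot [-179.9576    0.0085   88.1796] F [ 0.4507 -0.1266 -1.8711] M [-0.0759  0.0325 -0.009 ] w 0.015738087939430385 39.99748410657048
turn [-0.0007  0.0001 -0.0004] shift before [ 0.0687  0.0757 -0.0008] after [ 0.0687  0.0757 -0.0007]
tip [0.5946 0.2231 0.15  ] [288.5995 168.0818] [294.079  211.6168] mark [289.0169 157.6698] [283.2461 211.6125]
collar [323.7561 169.8928] [295.8173 197.1147]
```

View pics/f3.png

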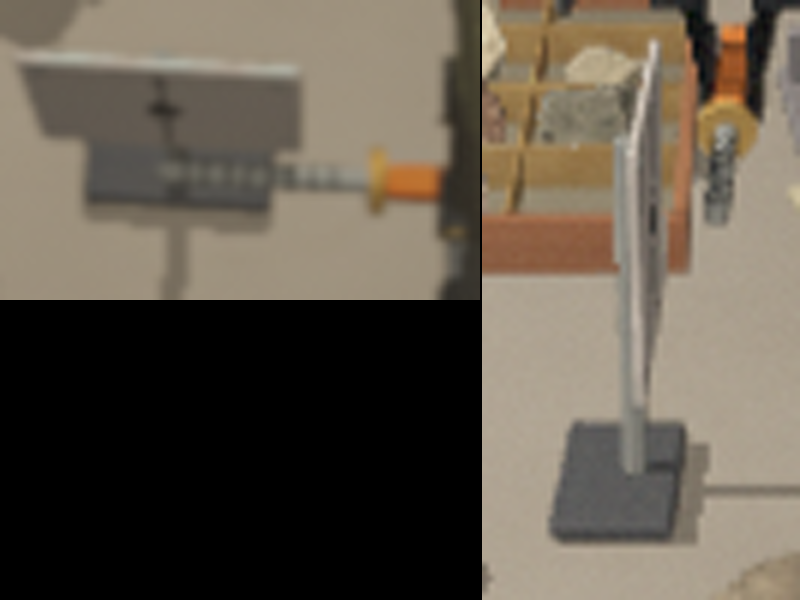

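The tip is at crop (165,168), straight in front of the spot (163,110). The side view shows it at the spot's height, about 3 cm clear of the card. Handing in.

```bash
python3 -c "
from cell import env
print(env.sign_off())"
```

```text
the job is handed in; nothing more can be done
None
```

The slim rod went into the guide tube until its collar stopped on the mouth (about 6 N), was drawn fully out, and is held level and parallel to the card with its tip about 3 cm in front of the black spot. The job is handed in at about 25 s; no verdict came back.

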